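# Load the purge rail with ferrule stubs in order of size

### The arm

A 6-joint arm with a two-finger parallel gripper is mounted at the origin on the work surface. World frame = base frame: x ahead of the robot, y to its left, z up, the work surface at z = 0. Lengths are in mm, angles in rad, forces in N, time in s.
With the tool pointing down it reaches from about 275 to 750 mm from the base axis. Payload 10.2 kg.
Tool frame: the origin (TCP) lies on the front face of the gripper's body, between the roots of the fingers; the fingertips stand 73 mm ahead of it and the grasp point (between the pads) lies 54 mm ahead of it; z points along the fingers, y is the direction in which the jaws open and shut (so a half turn about z gives the same grasp; the last joint's range is limited). The gripper opens to 85 mm and grips with 20 to 120 N. Pads are 22 mm wide; open, the fingers measure 114 mm over their backs; the gripper's body (76 mm by 85 mm) begins 54 mm behind the grasp point. The pads swing forward as they close: fully open they stand 13 mm farther back than shut.
Start: joints at [1.034, 0.313, 1.498, -0, 1.331, -0.223], TCP at [162.068, 499.365, 303.894] pointing down, gripper open.
Joint ranges: [-2.94, 2.94], [-0.97, 2.17], [0.19, 2.56], [-1.23, 4.37], [0.02, 3.11], [-2.88, 2.88]. Speed limits (rad/s): [2.39, 2.39, 3.01, 3.14, 3.14, 3.14].

### API

Orientations are given as a unit quaternion [w, x, y, z].
In Python, from rig import ctrl gives the robot as it stands.
- The arm moves only by the tool move_arm, never from a script. Its argument "series" is a list of rows, each a list of 3 entries, a list of its own where there are three numbers: the shift along the tool's x, y, z in mm, then the turn about the tool's z in degrees, then the opening, from 0 (shut) to 1 (fully open). In form: [[[tx, ty, tz], yaw, grip], ...]. A call has 1 to 10 rows; each row is the pose to reach, as a shift and turn from the pose commanded when the call began, along the tool's axes at that moment; what a row does not reach only later rows make up. A row lasts 1/8 s, in which the tool goes at most 62.5 mm and 10.7 degrees, less where a joint would pass 70% of its speed; a pose out of reach is approached as far as the arm can. A call with a gripper value outside its range is refused whole. The fingers move at their own pace and stop on an object; "force" is the grip in N (left out, the last holds). Time passes only in rows, so rows that repeat a pose let the fingers close. It gives the time, the measured TCP pose, the force and the opening at its end, in the units of the state.
- ctrl.sense(): the state, without advancing time (a new reading comes with each control period).
- ctrl.capture(name): name is "scene" or "side" or "wrist"; returns (picture, depth): 480x640x3 uint8, red, green, blue; 480x640 float32, mm along the optical axis (not along the pixel's ray), 0 where there is no reading.
- ctrl.camera_model(name): a dict with "fov_y" (degrees; the focal length in pixels is half the picture's height over the tangent of half this angle, whatever the lens; pixels are square), "cx", "cy" (the principal point, pixels), "dist_coeffs" ([k1, k2, p1, p2, k3] as OpenCV has them; the pictures are not rectified), "rvec" (rotation vector, rad) and "tvec" (3), from world to camera coordinates, as OpenCV has them. Camera axes: x right, y down, z forward; pixel columns grow to the right and rows downward; lengths in mm; the calibration is good to about 2 mm. A picture is of the moment at which its call begins: read the wrist's pose just before it. camera_model takes no time and is no camera call; for the wrist camera it gives the pose at the moment of the call.
- ctrl.finish_job(): hands the job in, once; it reports no verdict.
The state is a dict: "time_s": time; "joints": joint angles; "dq": joint speeds; "tau": joint torques, N m; "eef_pos": TCP position; "ee_rot": TCP orientation; "force": force on the tool from outside, world axes, zero at the start; "wrist_torque": the same for the moment, N m; "grip_width": opening from 0.0 (shut) to 1.0 (fully open).
Only numpy, scipy, OpenCV 4.12 (cv2) and the standard library are available. Lean on these libraries where they do the work, as an engineer would, in place of code of your own. Each camera call takes 0.05 s, during which the arm holds its last target.

### The job

Set the four stainless ferrule stubs out on the purge rail for welding, one on each red seat, standing upright on its flange and centred over the gas outlet, in order of size: the biggest on the seat next to the gas inlet valve, down to the smallest at the far end. Set them down without dropping them or knocking one over, and leave the jar beside the work where it is.

Things in the scene. Friction and masses are not known exactly. Their poses are not given: they have to be found in the camera images.
- stub_60: The biggest of the four loose stainless steel stubs: a plain open tube 60 mm in outer diameter (wall 2.5 mm), with a clamp flange 77.5 mm in diameter and 7 mm thick round its foot, 58 mm tall overall. It stands upright on its flange on the bench. Origin: on its axis at the underside of the flange; z points up along the tube.
- stub_48: The second biggest of the four loose stainless steel stubs: a plain open tube 48 mm in outer diameter (wall 2.5 mm), with a clamp flange 64 mm in diameter and 7 mm thick round its foot, 52 mm tall overall. It stands upright on its flange on the bench. Origin: on its axis at the underside of the flange; z points up along the tube.
- stub_35: The third biggest of the four loose stainless steel stubs: a plain open tube 35 mm in outer diameter (wall 2.5 mm), with a clamp flange 50.5 mm in diameter and 7 mm thick round its foot, 46 mm tall overall. It stands upright on its flange on the bench. Origin: on its axis at the underside of the flange; z points up along the tube.
- stub_23: The smallest of the four loose stainless steel stubs: a plain open tube 23 mm in outer diameter (wall 2.5 mm), with a clamp flange 34 mm in diameter and 7 mm thick round its foot, 40 mm tall overall. It stands upright on its flange on the bench. Origin: on its axis at the underside of the flange; z points up along the tube.
- seat_a: One of four identical red round seats, 90 mm in diameter and 5 mm thick, fixed in a straight row 100 mm apart on top of the aluminium purge rail (96 mm wide, 530 mm long), with a small brass-rimmed gas outlet at its centre. The letters do not tell the order along the row. Origin: centre of its underside, 25 mm above the bench; its top face is 5 mm above the origin.
- seat_b: One of four identical red round seats, 90 mm in diameter and 5 mm thick, fixed in a straight row 100 mm apart on top of the aluminium purge rail (96 mm wide, 530 mm long), with a small brass-rimmed gas outlet at its centre. The letters do not tell the order along the row. Origin: centre of its underside, 25 mm above the bench; its top face is 5 mm above the origin.
- seat_c: One of four identical red round seats, 90 mm in diameter and 5 mm thick, fixed in a straight row 100 mm apart on top of the aluminium purge rail (96 mm wide, 530 mm long), with a small brass-rimmed gas outlet at its centre. The letters do not tell the order along the row. Origin: centre of its underside, 25 mm above the bench; its top face is 5 mm above the origin.
- seat_d: One of four identical red round seats, 90 mm in diameter and 5 mm thick, fixed in a straight row 100 mm apart on top of the aluminium purge rail (96 mm wide, 530 mm long), with a small brass-rimmed gas outlet at its centre. The letters do not tell the order along the row. Origin: centre of its underside, 25 mm above the bench; its top face is 5 mm above the origin.
- inlet: The gas inlet valve at one end of the purge rail: a 30 mm brass block with a blue round handwheel of 34 mm diameter, fixed on the rail in line with the seats, 85 mm from the centre of the nearest one; it stands 55 mm above the rail top. It can be at either end; the other end has a small dark hexagonal plug. Origin: centre of its underside, 25 mm above the bench.
- jar: A white jar with a blue cap, 56 mm in diameter and 65 mm tall, standing on the bench to the left of the work; a bystander, to be left alone. Origin: centre of its underside.
Not all that is in view belongs to the job. Leave any orange look-alike of the stub_35 alone.

How it is judged (in metres and radians):
At the end, for the whole second after the job is handed in: Each stub stands upright (within 0.08 rad), flange down on a seat (height within 4 mm), at rest, with its axis within 10 mm of the centre of that seat: the 60 mm stub on the seat nearest the inlet valve, then the 48 mm, the 35 mm, and the 23 mm one on the seat farthest from it ((horizontal distance between stub_60 and seat_a below 0.01 m or horizontal distance between stub_60 and seat_b below 0.01 m or horizontal distance between stub_60 and seat_c below 0.01 m or horizontal distance between stub_60 and seat_d below 0.01 m) and horizontal distance between stub_60 and inlet between 0.055 and 0.115 m and height (world z) of stub_60 between 0.026 and 0.034 m and angle between each of stub_60, stub_48, stub_35, stub_23's own z axis and vertical below 0.08 rad and linear speed of each of stub_60, stub_48, stub_35, stub_23 below 0.01 m/s and angular speed of each of stub_60, stub_48, stub_35, stub_23 below 0.1 rad/s and (horizontal distance between stub_48 and seat_a below 0.01 m or horizontal distance between stub_48 and seat_b below 0.01 m or horizontal distance between stub_48 and seat_c below 0.01 m or horizontal distance between stub_48 and seat_d below 0.01 m) and horizontal distance between stub_48 and inlet between 0.155 and 0.215 m and height (world z) of stub_48 between 0.026 and 0.034 m and (horizontal distance between stub_35 and seat_a below 0.01 m or horizontal distance between stub_35 and seat_b below 0.01 m or horizontal distance between stub_35 and seat_c below 0.01 m or horizontal distance between stub_35 and seat_d below 0.01 m) and horizontal distance between stub_35 and inlet between 0.255 and 0.315 m and height (world z) of stub_35 between 0.026 and 0.034 m and (horizontal distance between stub_23 and seat_a below 0.01 m or horizontal distance between stub_23 and seat_b below 0.01 m or horizontal distance between stub_23 and seat_c below 0.01 m or horizontal distance between stub_23 and seat_d below 0.01 m) and horizontal distance between stub_23 and inlet between 0.355 and 0.415 m and height (world z) of stub_23 between 0.026 and 0.034 m); the robot touches nothing.
It fails at once if a stub is knocked over (leans more than 0.8 rad) (angle between any of stub_60, stub_48, stub_35, stub_23's own z axis and vertical above 0.8 rad).
It fails at once if a stub is dropped (falls free of the fingers from more than about 20 mm) ((linear speed of stub_60 above 0.6 m/s and contact force between stub_60 and the fingers below 0.05 N) or (linear speed of stub_48 above 0.6 m/s and contact force between stub_48 and the fingers below 0.05 N) or (linear speed of stub_35 above 0.6 m/s and contact force between stub_35 and the fingers below 0.05 N) or (linear speed of stub_23 above 0.6 m/s and contact force between stub_23 and the fingers below 0.05 N)).
It fails at once if the jar is pushed more than 30 mm from its place (distance of jar from where it was at the start of the episode above 0.03 m).
It also fails if it takes over 99 s, if anything falls off the work surface, if the arm or the gripper's body presses on something with over 40 N, if the wrist force passes 120 N, or if a joint passes its speed limit or range.

## Working session

There is one attempt and no reset: what is moved stays moved. The work goes in short steps, Python scripts to look and compute and a tool call to move; the robot and the scene stay as the last step left them, time stands still between calls to the robot, and variables do not carry over. Pictures are saved under pics/ and viewed, and the job is handed in when it is done.

Besides the shell and the picture viewer there is one more tool, called after "Request:" in YAML: its name, and indented under it one key for each argument. move_arm: Moves the arm, as the interface text tells. Its arguments: {"type":"object","properties":{"series":{"type":"array","items":{"type":"array"}},"force":{"type":"number"}},"required":["series"]}

```bash
mkdir -p pics; ls
cat > h.py <<'E'
import numpy as np,cv2
from rig import ctrl
def model(n):
    m=ctrl.camera_model(n); f=240/np.tan(np.radians(m['fov_y'])/2)
    K=np.array([[f,0,m['cx']],[0,f,m['cy']],[0,0,1.]]); R=cv2.Rodrigues(np.array(m['rvec'],float))[0]
    return K,np.array(m['dist_coeffs'],float),R,np.array(m['tvec'],float).ravel()
def ray(M,px,z):
    K,d,R,t=M; p=cv2.undistortPoints(np.array(px,float).reshape(-1,1,2),K,d).reshape(-1,2)
    D=np.c_[p,np.ones(len(p))]@R; C=-R.T@t
    return C+D*((z-C[2])/D[:,2])[:,None]
def save(n,im): cv2.imwrite('pics/'+n+'.png',cv2.cvtColor(im,cv2.COLOR_RGB2BGR))
E
python3 - <<'E'
from h import *
print(ctrl.sense())
for n in('scene','side','wrist'):
    M=model(n);im,d=ctrl.capture(n);save(n+'0',im);np.savez(n+'0.npz',im=im,d=d,K=M[0],dist=M[1],R=M[2],t=M[3])
    print(n,M[0][0,0],-M[2].T@M[3],M[1],M[2][2])
E
```

```text
pics
{'time_s': 0.0, 'joints': array([ 1.03363107e+00,  3.13457492e-01,  1.49844425e+00,  3.66938307e-05,
        1.33099183e+00, -2.23423620e-01]), 'dq': array([-0.00069109, -0.00079349, -0.00015727,  0.00043362, -0.00105919,
        0.00034164]), 'tau': array([ 5.31614569e-04, -4.12263644e+01, -2.59744620e+01, -1.40927214e-04,
        4.10814624e-03,  1.21301574e-05]), 'eef_pos': array([161.95639802, 499.22245891, 303.32848281]), 'ee_rot': array([-2.57991993e-04,  1.56232503e-01,  9.87720093e-01, -5.97371861e-04]), 'force': array([0.00260255, 0.45073564, 0.00750052]), 'wrist_torque': array([-0.02771439, -0.00045478, -0.03266275]), 'grip_width': 0.9992046731892247}
scene 454.924642701481 [1022.95621093  594.4498591   682.32631372] [0.03716009 0.         0.         0.         0.        ] [-0.52128562 -0.53680897 -0.6633984 ]
side 476.3815749786377 [ 403.11951909 -503.15202583  705.195306  ] [-0.11536021  0.          0.          0.          0.        ] [ 0.15609768  0.65444012 -0.73982542]
wrist 347.5842615301126 [ 99.77105219 519.26117407 373.77502261] [0.01429921 0.         0.         0.         0.        ] [ 0.24470904 -0.08008635 -0.96628343]
```

View pics/scene0.png

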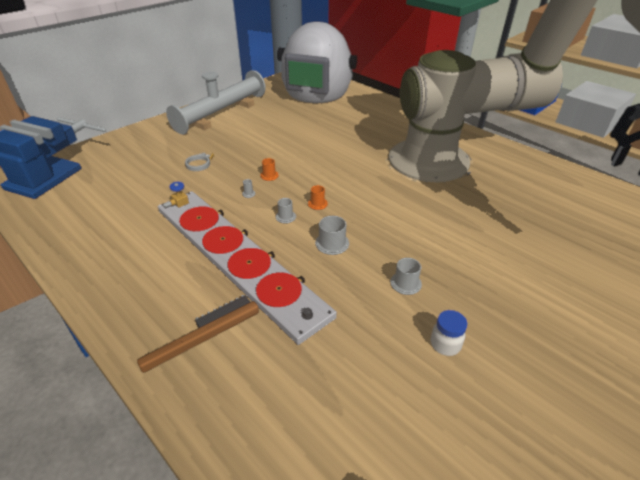

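View pics/side0.png

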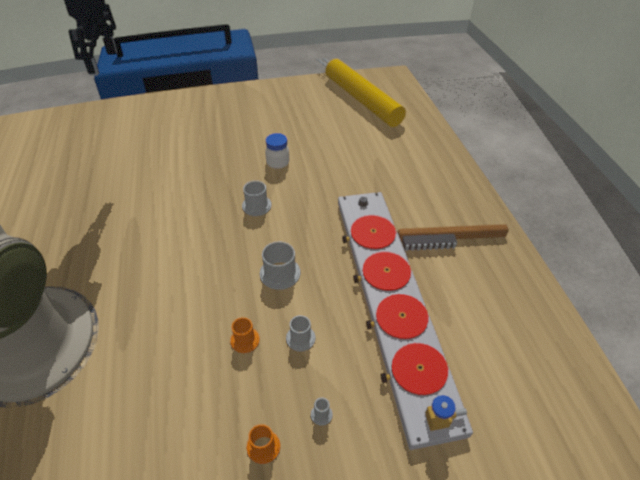

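View pics/wrist0.png

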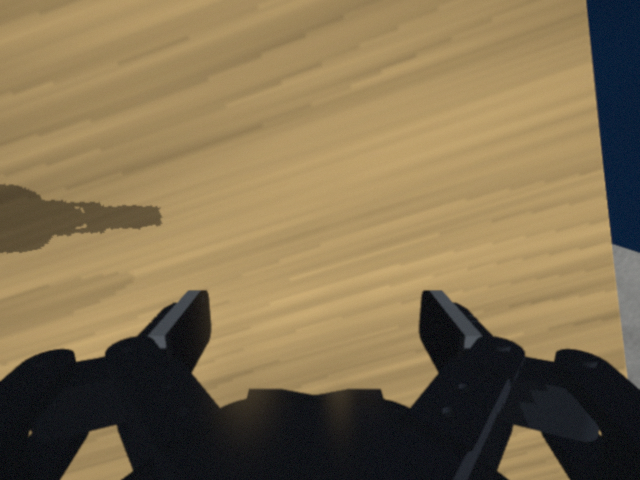

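The scene view shows the inlet valve (178,190) next to the seat at (199,218). The silver stubs are at (407,275), (332,234), (286,210) and (248,188), with two orange decoys at (270,168) and (318,197). The side view has the same stubs at (256,197), (279,265), (300,332) and (321,412), and the inlet at (442,410). I'll measure them next.

```bash
cat > m.py <<'E'
from h import *
from scipy.optimize import least_squares
def cloud(f):
    d=f['d'];v,u=np.nonzero(d>0);z=d[v,u]
    p=cv2.undistortPoints(np.c_[u,v].astype(float).reshape(-1,1,2),f['K'],f['dist']).reshape(-1,2)
    X=(np.c_[p,np.ones(len(p))]*z[:,None]-f['t'])@f['R']
    return X,u,v,f['im'][v,u]
E
python3 - <<'E'
from m import *
for n in('scene','side'):
    f=dict(np.load(n+'0.npz')); M=(f['K'],f['dist'],f['R'],f['t'])
    hsv=cv2.cvtColor(f['im'],cv2.COLOR_RGB2HSV)
    r=((hsv[...,0]<5)|(hsv[...,0]>175))&(hsv[...,1]>180)&(hsv[...,2]>90)
    c,_=cv2.findContours(r.astype(np.uint8),0,1)
    print(n)
    for k in c:
        if 300<cv2.contourArea(k)<5000:
            P=ray(M,k.reshape(-1,2),30)[:,:2].astype(np.float32); (x,y),rr=cv2.minEnclosingCircle(P)
            s=least_squares(lambda q:np.hypot(*(P-q[:2]).T)-q[2],[x,y,45]).x
            print('seat',k.reshape(-1,2).mean(0).round(),s.round(1))
    X,u,v,col=cloud(f)
    hs=hsv[v,u]
    box=(X[:,0]>200)&(X[:,0]<800)&(X[:,1]>-400)&(X[:,1]<500)
    b=box&(abs(X[:,2])<4); print('bench z',np.median(X[box&(abs(X[:,2])<20)][:,2]))
    hi=box&(X[:,2]>10)&(X[:,2]<75)
    m=np.zeros((480,640),np.uint8);m[v[hi],u[hi]]=1
    nn,L,st,ce=cv2.connectedComponentsWithStats(m)
    for i in range(1,nn):
        if st[i,4]<80: continue
        s=hi&(L[v,u]==i);Q=X[s]
        # midrange of xy of top ring
        print(ce[i].round(),st[i,4],'zmax',np.percentile(Q[:,2],98).round(1),'xy range',Q[:,:2].min(0).round(),Q[:,:2].max(0).round(),'hsv',np.median(hs[s],0))
E
```

```text
scene
seat [279. 289.] [651.2 107.1  41.9]
seat [249. 263.] [646.4   7.6  41.8]
seat [222. 239.] [642.1 -91.7  41.6]
seat [199. 218.] [ 637.4 -190.6   40.9]
seat [412.  47.] [ -264.9 -1729.   1281.7]
bench z -0.04579457690306393
[268. 167.] 212 zmax 45.6 xy range [ 361. -271.] [ 397. -232.] hsv [ 12. 202. 179.]
[247. 186.] 122 zmax 39.8 xy range [ 461. -234.] [ 484. -210.] hsv [ 23.   8. 135.]
[247. 271.] 9711 zmax 39.5 xy range [ 576. -311.] [800. 223.] hsv [  2.  97. 166.]
[317. 195.] 249 zmax 46.1 xy range [356. -86.] [393. -49.] hsv [ 12. 201. 179.]
[285. 208.] 270 zmax 46.6 xy range [ 450. -102.] [487. -66.] hsv [ 24.   7. 136.]
[332. 232.] 793 zmax 58.2 xy range [426.  32.] [488.  93.] hsv [ 30.   6. 134.]
[407. 273.] 661 zmax 53.0 xy range [414. 233.] [463. 280.] hsv [ 30.   7. 132.]
[449. 331.] 1196 zmax 67.1 xy range [481. 372.] [535. 426.] hsv [112.  97. 154.]
side
seat [419. 369.] [ 636.8 -198.7   42.3]
seat [402. 316.] [641.6 -99.4  42.1]
seat [386. 271.] [645.7  -0.7  41.5]
seat [371. 231.] [651.5  97.1  39.7]
bench z -0.5398403567867598
[276. 149.] 673 zmax 66.0 xy range [479. 363.] [534. 420.] hsv [108.  37. 119.]
[255. 195.] 591 zmax 52.1 xy range [415. 227.] [463. 279.] hsv [40.  6. 93.]
[403. 318.] 15186 zmax 41.1 xy range [ 576. -315.] [800. 219.] hsv [ 11. 103. 172.]
[279. 261.] 1084 zmax 58.5 xy range [428.  28.] [487.  91.] hsv [30.  6. 91.]
[300. 329.] 501 zmax 46.5 xy range [ 451. -107.] [485. -70.] hsv [30.  7. 93.]
[243. 331.] 473 zmax 46.0 xy range [359. -90.] [392. -54.] hsv [ 14. 209. 119.]
[321. 408.] 270 zmax 40.6 xy range [ 462. -239.] [ 484. -215.] hsv [38.  7. 93.]
[261. 440.] 505 zmax 46.7 xy range [ 363. -274.] [ 397. -239.] hsv [ 14. 213. 118.]
```

Run:
```python
from m import *
for n in('scene','side'):
    f=dict(np.load(n+'0.npz'))
    hsv=cv2.cvtColor(f['im'],cv2.COLOR_RGB2HSV)
    r=((hsv[...,0]<6)|(hsv[...,0]>174))&(hsv[...,1]>130)&(hsv[...,2]>60)
    X,u,v,col=cloud(f); print(n)
    nn,L,st,ce=cv2.connectedComponentsWithStats(r.astype(np.uint8))
    for i in range(1,nn):
        if 300<st[i,4]<5000:
            Q=X[L[v,u]==i]
            if Q[:,0].min()>500: print(ce[i].round(),Q.mean(0).round(1),Q.min(0).round(),Q.max(0).round(), Q[:,2].std().round(1))
    s=(X[:,2]>30)&(X[:,2]<85)&(X[:,0]>600)&(X[:,0]<670)&(X[:,1]<-250)&(X[:,1]>-330)&(hsv[v,u][:,0]>100)&(hsv[v,u][:,1]>150)&(hsv[v,u][:,0]<130)
    print('handwheel',X[s].mean(0).round(1))
    save('crop_'+n,cv2.resize(f['im'][140:330,150:450] if n=='scene' else f['im'][130:450,180:480],None,fx=2 if n=='scene' else 1.8,fy=2 if n=='scene' else 1.8))
```

```text
scene
[199. 218.] [ 637.6 -191.    29.4] [ 593. -239.   25.] [ 680. -147.   33.] 1.3
[222. 239.] [642.2 -91.8  29.5] [ 598. -139.   25.] [686. -50.  33.] 1.2
[249. 263.] [647.1   7.8  29.7] [602. -40.  25.] [690.  51.  34.] 1.2
[278. 289.] [651.8 107.6  29.7] [587.  63.   0.] [694. 150.  34.] 1.5
handwheel [ 635.  -271.5   76.6]
side
[373. 232.] [650.3  98.4  29.8] [608.  57.  25.] [694. 144.  34.] 1.3
[386. 271.] [645.8  -0.8  29.7] [603. -42.  23.] [694.  45.  34.] 1.2
[402. 316.] [ 641.5 -100.    29.4] [ 598. -142.   24.] [687. -54.  33.] 1.2
[420. 369.] [ 636.6 -199.6   29.6] [ 593. -242.   24.] [ 681. -154.   34.] 1.2
handwheel [ 632.3 -283.7   77.6]
```

View pics/crop_side.png

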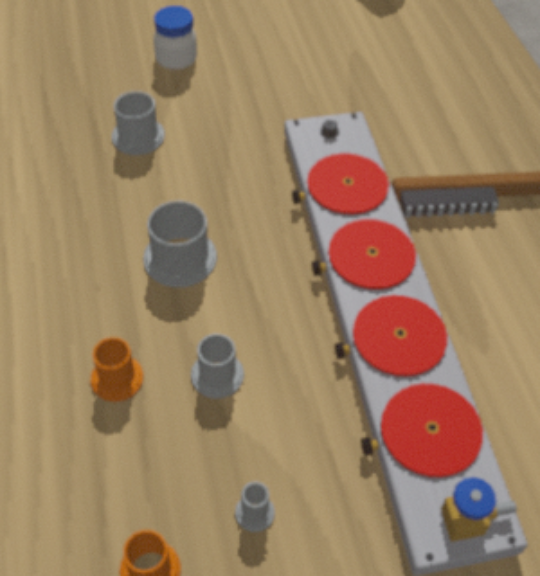

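The side crop confirms four silver stubs, with the inlet valve at the near end of the rail. Both look-alikes are orange, so they are excluded. The two fixed cameras disagree by 4–8 mm in y. I'll check with the wrist camera from above the rail.

Request:
move_arm:
  series:
    - [[-517,-304,-16],-18,1]
    - [[-517,-304,-16],-18,1]
    - [[-517,-304,-16],-18,1]
    - [[-517,-304,-16],-18,1]
    - [[-517,-304,-16],-18,1]
    - [[-517,-304,-16],-18,1]
    - [[-517,-304,-16],-18,1]
    - [[-517,-304,-16],-18,1]
    - [[-517,-304,-16],-18,1]
    - [[-517,-304,-16],-18,1]

```text
time_s: 1.4
eef_pos: [561.2, 48.4, 319.5]
ee_rot: [-0.0, 0.001, 1.0, 0.0]
force: [0.7, 0.8, -0.1]
grip_width: 0.999
```

Request:
move_arm:
  series:
    - [[0,0,0],0,1]
    - [[0,0,0],0,1]
    - [[0,0,0],0,1]

```text
time_s: 1.78
eef_pos: [559.4, 51.6, 320.1]
ee_rot: [0.0, -0.001, 1.0, 0.0]
force: [-0.1, -0.4, -0.4]
grip_width: 1.0
```

Run:
```python
from m import *
s=ctrl.sense();print(s['eef_pos'].round(1))
n='wrist';M=model(n);im,d=ctrl.capture(n);save(n+'1',im);np.savez(n+'1.npz',im=im,d=d,K=M[0],dist=M[1],R=M[2],t=M[3])
f=dict(np.load('wrist1.npz'))
hsv=cv2.cvtColor(f['im'],cv2.COLOR_RGB2HSV)
r=((hsv[...,0]<6)|(hsv[...,0]>174))&(hsv[...,1]>130)&(hsv[...,2]>60)
X,u,v,col=cloud(f)
nn,L,st,ce=cv2.connectedComponentsWithStats(r.astype(np.uint8))
for i in range(1,nn):
    if st[i,4]>300:
        Q=X[L[v,u]==i];c,_=cv2.findContours((L==i).astype(np.uint8),0,1)
        P=ray(M,c[0].reshape(-1,2),30)[:,:2]
        q=least_squares(lambda q:np.hypot(*(P-q[:2]).T)-q[2],[*P.mean(0),45],loss='soft_l1').x
        print('seat',ce[i].round(),Q.mean(0).round(1),q.round(1))
hi=(X[:,2]>10)&(X[:,2]<70)&(X[:,0]>250)&(X[:,0]<580)
m=np.zeros((480,640),np.uint8);m[v[hi],u[hi]]=1
nn,L,st,ce=cv2.connectedComponentsWithStats(m)
for i in range(1,nn):
    if st[i,4]<80: continue
    Q=X[hi&(L[v,u]==i)];z=np.percentile(Q[:,2],97);T=Q[Q[:,2]>z-6]
    print(ce[i].round(),st[i,4],'z',z.round(1),'range',Q[:,:2].min(0).round(),Q[:,:2].max(0).round(),'top',T[:,:2].min(0).round(1),T[:,:2].max(0).round(1),((T[:,:2].min(0)+T[:,:2].max(0))/2).round(1))
```

```text
[559.4  51.6 320.1]
seat [ 90. 277.] [ 634.1 -195.3   30.1] [ 635.2 -195.3   44.4]
seat [179. 275.] [629.8 -95.6  34.9] [637.8 -96.5  42.8]
seat [271. 285.] [643.6   3.6  30.3] [644.7   3.5  44. ]
seat [361. 289.] [648.3 103.   30.4] [649.5 103.   44.1]
[ 5. 20.] 337 z 22.8 range [ 365. -252.] [ 394. -236.] top [ 369.6 -246.1] [ 392.8 -236.3] [ 381.2 -241.2]
[183.  16.] 1073 z 46.9 range [361. -87.] [392. -52.] top [372.3 -86.8] [390.7 -52.7] [381.5 -69.8]
[532.  81.] 3101 z 53.0 range [414. 229.] [461. 278.] top [413.8 230. ] [461.  277.9] [437.4 254. ]
[326.  92.] 1437 z 59.4 range [426.  31.] [486.  90.] top [426.3  31.2] [485.5  89.6] [455.9  60.4]
[173. 116.] 1272 z 46.9 range [ 450. -104.] [484. -68.] top [ 449.6 -104. ] [483.9 -68.3] [466.8 -86.1]
[ 33. 120.] 1025 z 40.9 range [ 460. -237.] [ 483. -212.] top [ 460.  -236.5] [ 482.7 -213.4] [ 471.4 -225. ]
[629. 159.] 1017 z 36.6 range [479. 367.] [532. 390.] top [492.3 367.4] [528.4 379.9] [510.3 373.7]
[ 91. 224.] 105 z 23.4 range [ 575. -201.] [ 580. -185.] top [ 574.8 -200.7] [ 580.  -185.6] [ 577.4 -193.2]
```

View pics/wrist1.png

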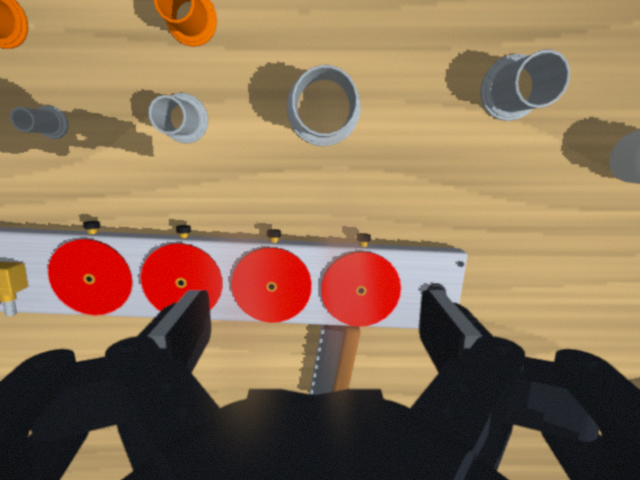

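The wrist view shows the seats at (90,277), (180,280), (271,285) and (361,289), and the brass inlet at (8,280). Its values fall between the two fixed cameras, so I'll work in the wrist frame. stub_60 is the largest ring, at (326,92), silver, with a top diameter of about 59 mm. I'll pick it first.

Request:
move_arm:
  series:
    - [[60,6,30],0,1]
    - [[104,10,60],0,1]
    - [[104,10,100],0,1]
    - [[104,10,150],0,1]
    - [[104,10,190],0,1]
    - [[104,10,220],0,1]
    - [[104,10,235],0,1]
    - [[104,10,235],0,1]
    - [[104,10,235],0,1]

```text
time_s: 2.95
eef_pos: [456.5, 60.7, 86.0]
ee_rot: [0.001, -0.0, 1.0, -0.0]
force: [0.4, 0.2, -0.2]
grip_width: 1.001
```

Request:
move_arm:
  series:
    - [[0,0,0],0,0.3]
    - [[0,0,0],0,0.3]
    - [[0,0,0],0,0.3]
    - [[0,0,0],0,0.3]
    - [[0,0,0],0,0.3]
    - [[0,0,0],0,0.3]
  force: 40

```text
time_s: 3.7
eef_pos: [456.3, 60.5, 85.9]
ee_rot: [0.001, -0.0, 1.0, -0.0]
force: [-2.7, -0.1, 8.8]
grip_width: 0.69
```

Request:
move_arm:
  series:
    - [[0,0,-30],0,0.3]
    - [[0,0,-80],0,0.3]
    - [[-30,-43,-80],0,0.3]
    - [[-60,-86,-80],0,0.3]
    - [[-90,-129,-80],0,0.3]
    - [[-120,-171,-80],0,0.3]
    - [[-150,-214,-80],0,0.3]
    - [[-170,-243,-80],0,0.3]
    - [[-179,-256,-80],0,0.3]
    - [[-179,-256,-80],0,0.3]

```text
time_s: 4.95
eef_pos: [634.9, -196.0, 164.3]
ee_rot: [-0.0, 0.0, 1.0, 0.0]
force: [-0.2, 1.3, -3.0]
grip_width: 0.692
```

Run:
```python
from m import *
s=ctrl.sense();print(s['eef_pos'].round(1),s['force'].round(1))
for n in('side','wrist'):
    M=model(n);im,d=ctrl.capture(n);save(n+'2',im);np.savez(n+'2.npz',im=im,d=d,K=M[0],dist=M[1],R=M[2],t=M[3])
a=cv2.imread('pics/side2.png')[150:470,180:560];b=cv2.imread('pics/wrist2.png')
b=cv2.resize(b,None,fx=2/3,fy=2/3);cv2.imwrite('pics/c2.png',np.hstack([a[:320],b]))
```

```text
[ 634.9 -196.   164.3] [-0.2  1.3 -3. ]
```

View pics/c2.png

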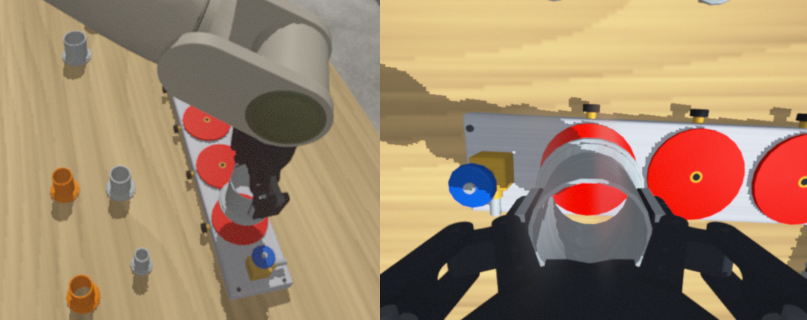

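The stub is held upright over seat 1: in the wrist pane it is in front of the seat at (590,190) and the valve is clear at (475,185). Lowering it slowly.

Request:
move_arm:
  series:
    - [[0,0,25],0,0.3]
    - [[0,0,40],0,0.3]
    - [[0,0,46],0,0.3]
    - [[0,0,48],0,0.3]
    - [[0,0,49],0,0.3]
    - [[0,0,50],0,0.3]
    - [[0,0,50],0,0.3]
    - [[0,0,50],0,0.3]

```text
time_s: 6.05
eef_pos: [635.3, -195.4, 116.0]
ee_rot: [0.0, -0.0, 1.0, -0.0]
force: [-4.2, 1.6, 6.1]
grip_width: 0.69
```

Request:
move_arm:
  series:
    - [[0,0,0],0,0.8]
    - [[0,0,0],0,0.85]
    - [[0,0,0],0,0.85]
    - [[0,0,0],0,0.85]
    - [[0,0,-25],0,0.85]
    - [[0,0,-75],0,0.85]
    - [[0,0,-130],0,0.85]
    - [[0,0,-130],0,0.85]
    - [[0,0,-130],0,0.85]

```text
time_s: 7.18
eef_pos: [634.8, -195.2, 244.1]
ee_rot: [-0.001, -0.0, 1.0, 0.0]
force: [-0.4, 0.1, -0.7]
grip_width: 0.846
```

```bash
cat > look.py <<'E'
from m import *
import sys
tag=sys.argv[1]
s=ctrl.sense();print(s['eef_pos'].round(1),s['force'].round(1),s['time_s'],s['grip_width'])
n='wrist';M=model(n);im,d=ctrl.capture(n);save(n+tag,im)
f=dict(im=im,d=d,K=M[0],dist=M[1],R=M[2],t=M[3])
hsv=cv2.cvtColor(im,cv2.COLOR_RGB2HSV)
r=((hsv[...,0]<6)|(hsv[...,0]>174))&(hsv[...,1]>130)&(hsv[...,2]>60)
c,_=cv2.findContours(r.astype(np.uint8),0,1)
for k in c:
    if cv2.contourArea(k)>400:
        P=ray(M,cv2.convexHull(k).reshape(-1,2),30)[:,:2]
        q=least_squares(lambda q:np.hypot(*(P-q[:2]).T)-45,P.mean(0),loss='soft_l1').x
        print('seat',k.reshape(-1,2).mean(0).round(),q.round(1))
X,u,v,col=cloud(f)
g=(hsv[v,u][:,1]<60)
hi=g&(X[:,2]>10)&(X[:,2]<95)&(np.hypot(X[:,0]-s['eef_pos'][0],X[:,1]-s['eef_pos'][1])<400)
hi&=~((X[:,0]>590)&(X[:,2]<40))
m=np.zeros((480,640),np.uint8);m[v[hi],u[hi]]=1
nn,L,st,ce=cv2.connectedComponentsWithStats(m)
for i in range(1,nn):
    if st[i,4]<120: continue
    Q=X[hi&(L[v,u]==i)];z=np.percentile(Q[:,2],97);T=Q[Q[:,2]>z-5]
    a,b=T[:,:2].min(0),T[:,:2].max(0)
    print('obj',ce[i].round(),st[i,4],'z',z.round(1),'size',(b-a).round(),'mid',((a+b)/2).round(1))
E
python3 look.py 3
```

```text
[ 634.8 -195.2  244.1] [-0.4  0.1 -0.7] 7.175 0.8458503937858015
seat [314. 231.] [ 609.8 -194.9]
seat [630. 248.] [648.6 101. ]
seat [550. 236.] [645.    2.5]
seat [431. 231.] [640.5 -97. ]
seat [312. 208.] [ 636.5 -196.4]
obj [28. 46.] 1092 z 15.4 size [55. 39.] mid [ 491.6 -423.6]
obj [274.  14.] 686 z 41.1 size [11. 22.] mid [ 477.9 -225.2]
obj [460.  13.] 1258 z 47.2 size [11. 30.] mid [479.3 -87.5]
obj [242. 168.] 931 z 26.3 size [  6. 143.] mid [ 586.7 -236.4]
obj [314. 247.] 3425 z 89.1 size [60. 59.] mid [ 634.7 -195.6]
obj [210. 267.] 186 z 43.4 size [31. 17.] mid [ 659.1 -277.9]
```

View pics/wrist3.png

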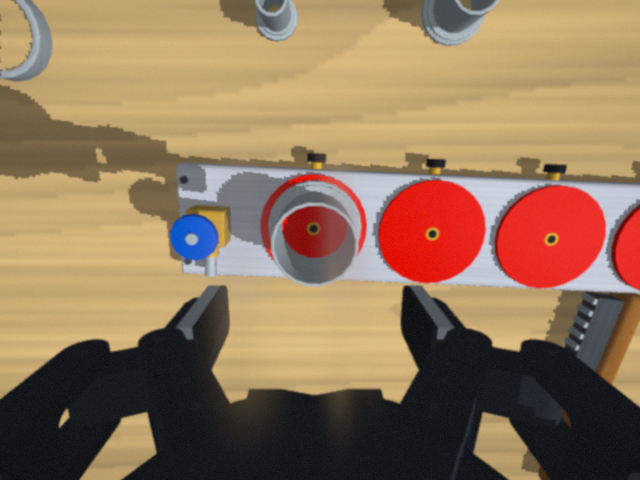

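stub_60 stands centred on seat 1 at pixel (314,245): stub (634.7,-195.6), seat (636.5,-196.4), about 2 mm apart. Next is stub_23, the smallest silver one, at pixel (274,14) with top z 41.

Request:
move_arm:
  series:
    - [[60,-12,0],0,0.85]
    - [[115,-22,0],0,0.85]
    - [[163,-29,20],0,0.8]
    - [[163,-29,60],0,0.8]
    - [[163,-29,110],0,0.8]
    - [[163,-29,145],0,0.8]
    - [[163,-29,160],0,0.8]
    - [[163,-29,160],0,0.8]
    - [[163,-29,160],0,0.8]

```text
time_s: 8.35
eef_pos: [472.6, -224.7, 86.0]
ee_rot: [0.001, -0.0, 1.0, -0.001]
force: [0.4, 1.0, 0.5]
grip_width: 0.799
```

Request:
move_arm:
  series:
    - [[0,0,0],0,0]
    - [[0,0,0],0,0]
    - [[0,0,0],0,0]
    - [[0,0,0],0,0]
    - [[0,0,0],0,0]
    - [[0,0,0],0,0]
    - [[0,0,0],0,0]
    - [[0,0,0],0,0]
  force: 30

```text
time_s: 9.35
eef_pos: [472.2, -224.5, 85.4]
ee_rot: [0.0, -0.0, 1.0, -0.0]
force: [-2.3, 0.3, 6.1]
grip_width: 0.251
```

Request:
move_arm:
  series:
    - [[0,0,-30],0,0]
    - [[0,0,-70],0,0]
    - [[-27,50,-70],0,0]
    - [[-54,100,-70],0,0]
    - [[-81,150,-70],0,0]
    - [[-108,200,-70],0,0]
    - [[-135,250,-70],0,0]
    - [[-160,295,-70],0,0]
    - [[-178,328,-70],0,0]
    - [[-178,328,-70],0,0]

```text
time_s: 10.6
eef_pos: [650.2, 106.0, 154.1]
ee_rot: [-0.0, -0.002, 1.0, 0.0]
force: [-1.2, 0.2, -1.0]
grip_width: 0.247
```

Request:
move_arm:
  series:
    - [[0,0,0],0,0]
    - [[0,0,20],0,0]
    - [[0,0,33],0,0]
    - [[0,0,37],0,0]
    - [[0,0,39],0,0]
    - [[0,0,40],0,0]
    - [[0,0,40],0,0]
    - [[0,0,40],0,0]

```text
time_s: 11.6
eef_pos: [650.2, 103.6, 115.5]
ee_rot: [0.0, -0.0, 1.0, -0.0]
force: [0.1, -0.8, 2.6]
grip_width: 0.25
```

Request:
move_arm:
  series:
    - [[0,0,0],0,0.5]
    - [[0,0,0],0,0.6]
    - [[0,0,0],0,0.6]
    - [[0,0,0],0,0.6]
    - [[0,0,-20],0,0.6]
    - [[0,0,-70],0,0.6]
    - [[0,0,-130],0,0.6]
    - [[0,0,-130],0,0.8]
    - [[0,0,-130],0,0.8]

```text
time_s: 12.72
eef_pos: [649.7, 103.7, 245.3]
ee_rot: [0.0, -0.0, 1.0, -0.0]
force: [-0.4, 0.1, -0.6]
grip_width: 0.798
```

```bash
python3 look.py 4
```

```text
[649.7 103.7 245.3] [-0.4  0.1 -0.6] 12.725 0.7976833910695117
seat [314. 224.] [649.7 103.3]
seat [195. 218.] [645.1   3.7]
seat [ 74. 213.] [640.3 -95.4]
obj [65.  3.] 226 z 25.5 size [ 3. 13.] mid [483.3 -85. ]
obj [315. 234.] 718 z 71.2 size [22. 21.] mid [649.  103.6]
```

View pics/wrist4.png

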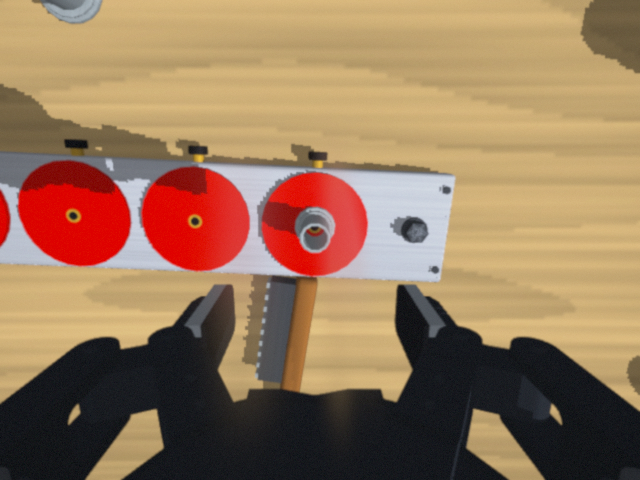

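stub_23 stands at (314,232), within 1 mm of the seat centre. Next is stub_48, which measured 48 mm across and 53 mm tall, silver, beside the jar.

Request:
move_arm:
  series:
    - [[50,35,0],0,0.9]
    - [[100,70,0],0,0.9]
    - [[150,105,0],0,0.9]
    - [[200,141,0],0,0.9]
    - [[212,150,30],0,0.9]
    - [[212,150,80],0,0.9]
    - [[212,150,130],0,0.9]
    - [[212,150,158],0,0.9]
    - [[212,150,160],0,0.9]
    - [[212,150,160],0,0.9]

```text
time_s: 14.02
eef_pos: [438.2, 253.7, 85.5]
ee_rot: [0.0, -0.0, 1.0, 0.0]
force: [0.4, -0.2, -0.4]
grip_width: 0.897
```

Request:
move_arm:
  series:
    - [[0,0,0],0,0.2]
    - [[0,0,0],0,0.2]
    - [[0,0,0],0,0.2]
    - [[0,0,0],0,0.2]
    - [[0,0,0],0,0.2]
    - [[0,0,0],0,0.2]
    - [[0,0,0],0,0.2]
  force: 40

```text
time_s: 14.9
eef_pos: [438.3, 253.7, 86.0]
ee_rot: [0.001, -0.0, 1.0, 0.0]
force: [-1.8, -0.4, 7.0]
grip_width: 0.544
```

Request:
move_arm:
  series:
    - [[0,0,-30],0,0.2]
    - [[0,0,-80],0,0.2]
    - [[-25,-43,-80],0,0.2]
    - [[-53,-92,-80],0,0.2]
    - [[-82,-142,-80],0,0.2]
    - [[-111,-192,-80],0,0.2]
    - [[-140,-242,-80],0,0.2]
    - [[-169,-292,-80],0,0.2]
    - [[-192,-333,-80],0,0.2]
    - [[-202,-350,-80],0,0.2]

```text
time_s: 16.15
eef_pos: [640.5, -98.8, 164.6]
ee_rot: [-0.0, 0.001, 1.0, -0.0]
force: [-0.1, 0.2, -2.9]
grip_width: 0.542
```

Request:
move_arm:
  series:
    - [[0,0,0],0,0.2]
    - [[0,0,0],0,0.2]
    - [[0,0,25],0,0.2]
    - [[0,0,42],0,0.2]
    - [[0,0,47],0,0.2]
    - [[0,0,49],0,0.2]
    - [[0,0,50],0,0.2]
    - [[0,0,50],0,0.2]
    - [[0,0,50],0,0.2]

```text
time_s: 17.27
eef_pos: [640.3, -96.3, 116.1]
ee_rot: [0.001, -0.0, 1.0, -0.0]
force: [-3.1, 2.1, 5.8]
grip_width: 0.544
```

Request:
move_arm:
  series:
    - [[0,0,0],0,0.7]
    - [[0,0,0],0,0.75]
    - [[0,0,0],0,0.75]
    - [[0,0,0],0,0.75]
    - [[0,0,-20],0,0.75]
    - [[0,0,-70],0,0.75]
    - [[0,0,-130],0,0.75]
    - [[0,0,-130],0,0.75]
    - [[0,0,-130],0,0.75]

```text
time_s: 18.4
eef_pos: [639.8, -96.2, 245.3]
ee_rot: [0.0, -0.0, 1.0, -0.0]
force: [0.2, -0.2, -0.4]
grip_width: 0.752
```

```bash
python3 look.py 5
```

```text
[639.8 -96.2 245.3] [ 0.2 -0.2 -0.4] 18.4 0.7522851697741978
seat [187. 225.] [ 624.  -173.3]
seat [551. 236.] [649.5 102.3]
seat [432. 230.] [645.1   2.9]
seat [314. 225.] [640.6 -96.3]
seat [212. 209.] [ 636.1 -196.5]
obj [327.  11.] 840 z 46.7 size [ 5. 24.] mid [481.3 -86.8]
obj [124. 162.] 1053 z 26.2 size [  7. 151.] mid [ 586.6 -233.1]
obj [173. 233.] 5346 z 88.8 size [59. 60.] mid [ 634.5 -195.4]
obj [314. 240.] 2252 z 83.1 size [47. 47.] mid [638.8 -96.3]
obj [575. 246.] 1510 z 71.0 size [22. 23.] mid [649.  102.8]
obj [ 90. 260.] 182 z 43.2 size [17.  9.] mid [ 666.3 -281.8]
```

View pics/wrist5.png

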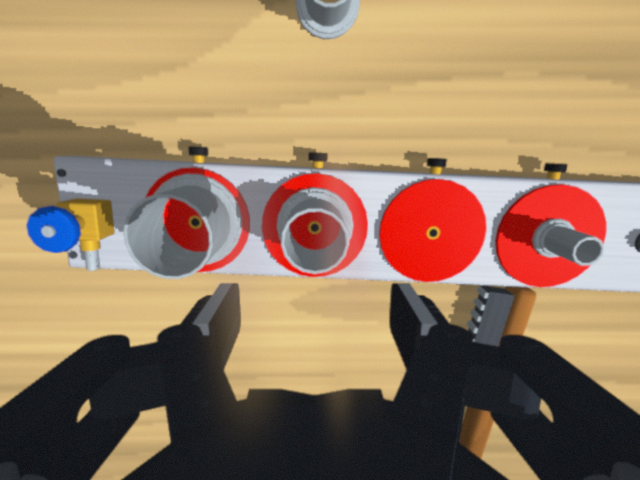

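stub_48 is centred on seat 2 at (314,235), within 2 mm. Last is stub_35: silver at (327,11), 46.7 mm tall. The orange look-alike stays where it is, about 86 mm behind.

Request:
move_arm:
  series:
    - [[60,4,0],0,0.75]
    - [[115,7,0],0,0.75]
    - [[173,10,10],0,0.75]
    - [[173,10,60],0,0.75]
    - [[173,10,110],0,0.75]
    - [[173,10,145],0,0.75]
    - [[173,10,160],0,0.75]
    - [[173,10,160],0,0.75]
    - [[173,10,160],0,0.75]

```text
time_s: 19.58
eef_pos: [467.6, -86.6, 85.9]
ee_rot: [0.001, -0.0, 1.0, -0.0]
force: [-0.5, -0.4, 0.0]
grip_width: 0.754
```

Request:
move_arm:
  series:
    - [[0,0,0],0,0.1]
    - [[0,0,0],0,0.1]
    - [[0,0,0],0,0.1]
    - [[0,0,0],0,0.1]
    - [[0,0,0],0,0.1]
    - [[0,0,0],0,0.1]
    - [[0,0,0],0,0.1]
  force: 35

```text
time_s: 20.45
eef_pos: [467.4, -86.5, 85.9]
ee_rot: [0.001, -0.0, 1.0, -0.0]
force: [-0.9, 0.9, 6.5]
grip_width: 0.408
```

Request:
move_arm:
  series:
    - [[0,0,-30],0,0.1]
    - [[0,0,-80],0,0.1]
    - [[-40,30,-80],0,0.1]
    - [[-80,60,-80],0,0.1]
    - [[-120,90,-80],0,0.1]
    - [[-160,90,-80],0,0.1]
    - [[-178,90,-80],0,0.1]
    - [[-178,90,-80],0,0.1]
    - [[-178,90,-80],0,0.1]

```text
time_s: 21.58
eef_pos: [644.3, 3.6, 164.9]
ee_rot: [-0.0, -0.0, 1.0, 0.0]
force: [-0.6, -1.1, -1.3]
grip_width: 0.41
```

Request:
move_arm:
  series:
    - [[0,0,0],0,0.1]
    - [[0,0,25],0,0.1]
    - [[0,0,42],0,0.1]
    - [[0,0,47],0,0.1]
    - [[0,0,49],0,0.1]
    - [[0,0,50],0,0.1]
    - [[0,0,50],0,0.1]
    - [[0,0,50],0,0.1]

```text
time_s: 22.58
eef_pos: [645.3, 3.6, 115.9]
ee_rot: [0.001, -0.0, 1.0, -0.0]
force: [-2.2, -0.4, 5.5]
grip_width: 0.4
```

Request:
move_arm:
  series:
    - [[0,0,0],0,0.6]
    - [[0,0,0],0,0.65]
    - [[0,0,0],0,0.65]
    - [[0,0,0],0,0.65]
    - [[0,0,-20],0,0.65]
    - [[0,0,-70],0,0.65]
    - [[0,0,-130],0,0.65]
    - [[20,0,-180],0,0.65]
    - [[50,0,-200],0,0.65]
    - [[50,0,-200],0,0.65]

```text
time_s: 23.82
eef_pos: [594.2, 3.8, 318.7]
ee_rot: [0.003, -0.0, 1.0, -0.001]
force: [-0.4, -0.3, 0.1]
grip_width: 0.648
```

```bash
python3 look.py 6
python3 - <<'E'
from m import *
im,d=ctrl.capture('side');save('side6',im)
E
```

```text
[594.2   3.8 318.7] [-0.4 -0.3  0.1] 23.825 0.6479135091241569
seat [406. 258.] [649.8 102.7]
seat [314. 254.] [645.    3.2]
seat [227. 244.] [640.6 -96.3]
seat [140. 239.] [ 635.6 -195.5]
obj [ 74. 201.] 784 z 26.2 size [  8. 145.] mid [ 586.1 -235.1]
obj [107. 257.] 4161 z 88.5 size [59. 60.] mid [ 634.1 -195.3]
obj [212. 261.] 1980 z 82.8 size [47. 47.] mid [638.5 -96.1]
obj [314. 265.] 948 z 77.0 size [34. 34.] mid [643.9   3.5]
obj [413. 267.] 614 z 71.2 size [22. 22.] mid [649.1 103.3]
```

View pics/wrist6.png

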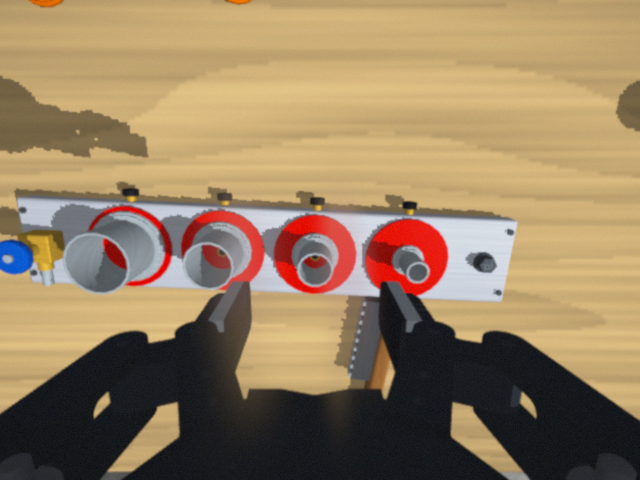

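View pics/side6.png

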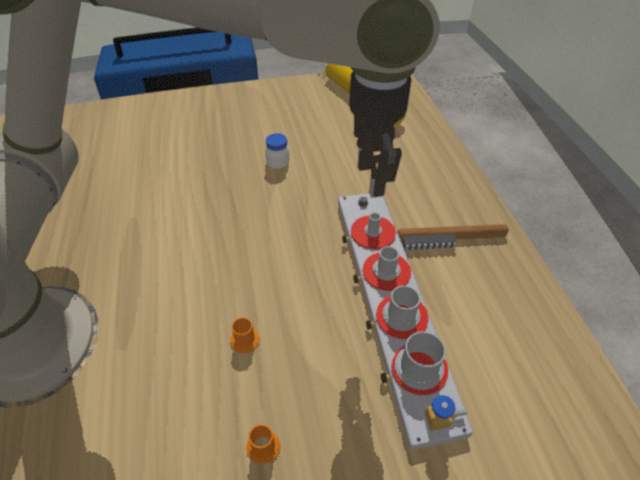

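The side view shows the four stubs upright in order from the valve: 60 at (420,362), 48 at (404,308), 35 at (388,263) and 23 at (374,225). The jar is still at (277,150), both orange decoys are in place, and the arm is clear. Handing in.

```bash
python3 -c "
from rig import ctrl
print(ctrl.finish_job())"
```

```text
the job is handed in; nothing more can be done
None
```

All four stubs are standing on the purge rail in order from the gas inlet valve: 60, 48, 35 and 23 mm. The job is handed in at about 24 s of the 99 s; it gave no verdict.

- **Placement:** the last wrist-camera check put every stub within about 2.2 mm of its seat centre (limit 10 mm). The tube tops were at about 88.5, 82.8, 77.0 and 71.2 mm, which fits stubs standing flange-down on the seats.
- **Surroundings:** in the side view the jar and both orange look-alikes are where they started. The arm was clear of everything at hand-in.
- **Disagreement:** the scene and side cameras differed by about 8 mm in y on the seats. I used the wrist camera, which read between them. The grips and set-downs gave no sign against it: jaw openings matched the tube sizes, and each stub touched down about 30 mm higher than it was picked up.

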